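# Shift a mower speed selector through its hidden zigzag gate

### The job

Shift the lever of the mower speed selector on the bench from its left lane, through the hidden zigzag gate, into the right lane, and park it fully home at the end of that lane which the round-headed stud marks. The gaps between the lanes are out of sight under the dust slide, so feel for them and never force the lever through; leave the loose parts round the selector where they lie, and let go at the end.

Things in the scene. Friction and masses are not known exactly. Their poses are not given: they have to be found in the camera images.
- selector: Grey speed selector, fixed to the bench: 206 (x) x 166 (y) x 70 mm high, plus four low 17 mm ears. Origin at the centre of its underside; x along the lanes away from the robot, y to the left, z up; yaw up to 0.3 rad either way. The upright lever in its 74 x 60 mm top window slides level in x and y, never tilts, and stays where it is left (rub about 1.2 N each way).
- left_lane (a point): Middle of the left lane, at selector y = +22 mm, x = 0, at the height of the housing's top (70 mm). The lever starts in this lane, anywhere along it. All three lanes run along selector x, with stops for the lever at x = -30 and x = +30 mm, and leave it about 1.5 mm of play sideways either way. A dust slide that travels with the lever hides everything below the window.
- middle_lane (a point): Middle of the middle lane (selector x = 0, y = 0, z = 70 mm). A fixed, rigid, hidden partition 10 mm thick parts it from the left lane; the lever's 9 mm stick passes only at its one 14 mm gap, so within 2.5 mm of the gap's centre. That centre differs each time, between selector x = -20 and x = 0 mm, and can only be felt: a sideways push meets a hard wall within 3 mm but runs on at the gap.
- right_lane (a point): Middle of the right lane (selector x = 0, y = -22 mm, z = 70 mm), where the lever must go. A like hidden partition parts it from the middle lane, its one 14 mm gap centred 14 to 22 mm farther in +x than the first partition's gap. Pushing the stick against a partition with more than 60 N damages the gate.
- lever_knob (a point): Centre of the lever's black knob, an upright cylinder 28 mm in diameter and about 43 mm high (its underside 104 mm and its top 147 mm above the bench); this point is 126 mm above the bench, on the stick's axis. The steel stem below it is 9 mm thick. The housing's top is at 70 mm; grip the knob from above.
- round_stud: Steel stud with a domed round head, 28 mm in diameter and 16 mm high, fixed on top of the housing on the right of the window, beside one end of the right lane: at selector x = +30 or -30 mm, y = -55 mm. It marks the end to park at. Origin at the centre of its underside, axes parallel to the selector's.
- square_stud: Plain square steel stud, 28 x 28 x 10 mm, flat-topped, fixed beside the other end of the right lane. Not the target.
- carb: Loose carburettor, 67 x 50 x 40 mm, on the bench to the left of the selector; leave it alone. Origin at the centre of its underside.
- plug: Loose used spark plug, 21 x 70 x 18 mm, lying to the right of the selector; leave it alone. Origin at the centre of its underside.
- roll: Loose black roll of tape, 69 mm across, 19 mm high, behind the selector; leave it alone. Origin at the centre of its underside.

How it is judged:
On the way:
1. the lever has come through the first gap into the middle lane (y of lever_knob in the frame of selector between -0.006 and 0.006 m), for 0.1 s.
At the end, for the whole second after the job is handed in: The lever stands in the right lane, at the end beside the round-headed stud, within 6 mm of that end stop (and within 5 mm of the lane's middle), and stays there released (x of lever_knob in the frame of round_stud between -0.006 and 0.006 m and y of lever_knob in the frame of round_stud between 0.028 and 0.038 m); the robot touches nothing.
It fails at once if the stick is forced against a partition of the gate with more than 60 N (contact force between stick and anything else above 60 N).
It fails at once if a loose part beside the selector is moved by more than 30 mm (distance of any of carb, plug, roll from where it was at the start of the episode above 0.03 m).
It also fails if it takes over 45 s, if anything falls off the work surface, if the arm or the gripper's body presses on something with over 40 N, if the wrist force passes 120 N, or if a joint passes its speed limit or range.

### The arm

A 6-joint arm with a two-finger parallel gripper is mounted at the origin on a cart in front of the work surface, level with it; the furniture and walls round the work are solid. World frame = base frame: x ahead of the robot, y to its left, z up, the work surface at z = 0. Lengths are in m, angles in rad, forces in N, time in s.
With the tool pointing down it reaches from about 0.375 to 0.9 m from the base axis. Payload 3.1 kg.
Tool frame: the origin (TCP) lies between the finger pads; the fingertips stand robot.finger_overhang ahead of it and the grasp point (between the pads) lies 3 mm ahead of it (robot.finger_overhang is the distance from the TCP to the fingertips, in m); z points along the fingers, y is the line along which they close (so a half turn about z gives the same grasp; the last joint's range is limited). The gripper opens to 87 mm and grips with 3 to 60 N. Pads are 19 mm wide; open, the fingers measure 117 mm over their backs; the gripper's body (75 mm by 190 mm) begins 51 mm behind the grasp point.
Start: joints at [0.933, 0.527, 1.433, -0, 1.181, -0.178], TCP at [0.277, 0.56, 0.211] pointing down, gripper open.
Joint ranges: [-3.08, 3.08], [-0.75, 2.2], [0.22, 2.44], [-1.43, 4.57], [0, 2.65], [-2.85, 2.85]. Speed limits (rad/s): [2.79, 2.79, 3.14, 3.14, 3.14, 3.14].

### API

Orientations are given as a unit quaternion [x, y, z, w].
In Python, from rig import get_obs, vision, hand_in, nets, robot gives the robot as it stands.
- The arm moves only by the tool apply_moves, never from a script. Its argument "series" is a list of rows, each an object with "offset": the shift along the world's x, y, z in cm, a list of three; "rot": the turn, a rotation vector about the world's x, y, z in degrees, a list of three. A call has 1 to 20 rows; each row is the pose to reach, as a shift and turn from the pose commanded when the call began; what a row does not reach only later rows make up. A row lasts 1/10 s, in which the tool goes at most 50 mm and 8.59 degrees, less where a joint would pass 70% of its speed; a pose out of reach is approached as far as the arm can. A call with a gripper value outside its range is refused whole. "hand" is the opening, from 0 (shut) to 1 (fully open), set as the call begins (left out, the last holds). The fingers move at their own pace and stop on an object; "newtons" is the grip in N (left out, the last holds). Time passes only in rows, so rows that repeat a pose let the fingers close. It gives the time, the measured TCP pose, the force, the opening and the grip force at its end, in the units of the state.
- get_obs(): the state, without advancing time (a new reading comes with each control period).
- vision.camera(name): name is "scene" or "top" or "wrist"; returns the picture (400x640x3 uint8, red, green, blue); there is no depth.
- vision.calibration(name): a dict with "K" (3x3 intrinsics, pixels), "k1" (the pictures are not rectified: a ray, as slopes to the right and down, at radius r is drawn at 1 + k1 r^2 times it, then the intrinsics apply), "R" (3x3) and "t" (3): a world point X has camera coordinates R X + t. Camera axes: x right, y down, z forward; pixel columns grow to the right and rows downward; lengths in m; the calibration is good to about 2 mm. A picture is of the moment at which its call begins: read the wrist's pose just before it. calibration takes no time and is no camera call; for the wrist camera it gives the pose at the moment of the call.
- hand_in(): hands the job in; it is judged then, once.
Trained networks look in the newest picture that a camera, given by its name, has taken for a name from the list of things; names that differ only in an ending like _2 or _b are one class to them, and where a whole thing is asked for, a point or a joint stands for the part that bears it (a point fixed in the world has none). Each returns a list of dicts, best first, with "conf" (0 to 1); they miss things now and then, are a little off and sometimes report something else, mostly with a low value. They report only what shows in the picture. A call takes as long as a camera call.
- nets.search_frame(camera, query): "centre" ([x, y, z] in m, in world coordinates, good to about 4 mm: the middle of the surface that is visible of it).
- nets.spot_point(camera, query): "centre" ([x, y, z] in m, in world coordinates, good to about 4 mm: a listed point, or the origin of a listed thing).
The state is a dict: "time": time; "q": joint angles; "joint_velocities": joint speeds; "joint_torque": joint torques, N m; "position": TCP position; "tool_rot": TCP orientation; "ft_force": force on the tool from outside, world axes, zero at the start; "moment": the same for the moment, N m; "grip_width": finger opening in m; "grip_force": force on a finger pad.
Only numpy, scipy, OpenCV 4.12 (cv2) and the standard library are available. Lean on these libraries where they do the work, as an engineer would, in place of code of your own. Each camera call takes 0.05 s, during which the arm holds its last target. There are 200 camera calls.

## Working session

There is one attempt and no reset: what is moved stays moved. The work goes in short steps, Python scripts to look and compute and a tool call to move; the robot and the scene stay as the last step left them, time stands still between calls to the robot, and variables do not carry over. Pictures are saved under pics/ and viewed, at most 10 in all, crops included, and the job is handed in when it is done.

Besides the shell and the picture viewer there is one more tool, called after "Emit:" by a JSON object that holds its "fn" and its "kwargs". apply_moves: Moves the arm, as the interface text tells. Its arguments: {"type":"object","properties":{"series":{"type":"array"},"hand":{"type":"number"},"newtons":{"type":"number"}},"required":["series"]}

```bash
mkdir -p pics; python3 - <<'E'
from rig import get_obs, vision, nets, robot
import cv2,numpy as np
o=get_obs();print(o['position'],o['tool_rot'],o['ft_force'],o['grip_width'],robot.finger_overhang)
for c in ['top','scene']:
    im=vision.camera(c);cv2.imwrite(f'pics/{c}0.png',im[:,:,::-1])
    for q in ['lever_knob','round_stud','square_stud','selector','left_lane','middle_lane','right_lane']:
        r=nets.spot_point(c,q);print(c,q,[(np.round(d['centre'],4).tolist(),round(d['conf'],2)) for d in r[:2]])
print(get_obs()['time'])
E
```

```text
[0.27630828 0.5597608  0.21028669] [ 2.27389410e-01  9.73803323e-01 -9.84422412e-04 -4.19625240e-04] [ 0.58637412 -0.47643911 -0.25605885] 0.08702910182602948 0.022
top lever_knob [([0.5363, 0.2623, 0.1266], 0.76)]
top round_stud [([0.569, 0.1747, 0.0703], 0.71)]
top square_stud []
top selector [([0.5616, 0.2388, -0.002], 0.86), ([0.599, 0.3814, -0.0032], 0.43)]
top left_lane [([0.5702, 0.2568, 0.0686], 0.56), ([0.5372, 0.2633, 0.1244], 0.29)]
top middle_lane [([0.5589, 0.2328, 0.0684], 0.92), ([0.5142, 0.1948, 0.0703], 0.59)]
top right_lane [([0.5478, 0.2169, 0.0667], 0.6)]
scene lever_knob [([0.5371, 0.2634, 0.125], 0.83)]
scene round_stud [([0.571, 0.1729, 0.068], 0.55), ([0.5356, 0.2645, 0.126], 0.47)]
scene square_stud []
scene selector [([0.5581, 0.2382, 0.0008], 0.9)]
scene left_lane [([0.5619, 0.2577, 0.0713], 0.95)]
scene middle_lane [([0.5596, 0.2371, 0.07], 0.81)]
scene right_lane [([0.5513, 0.2122, 0.0677], 0.92)]
0.8
```

View pics/top0.png

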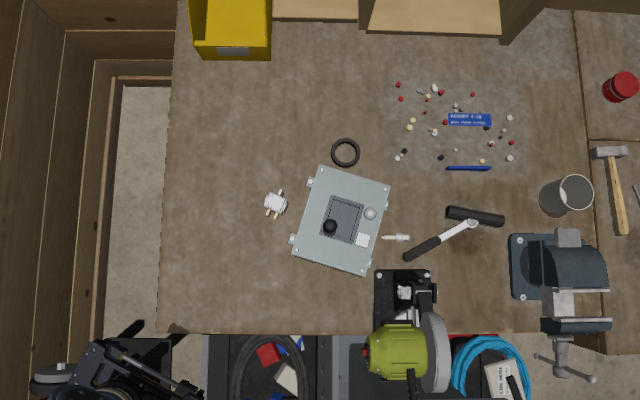

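View pics/scene0.png

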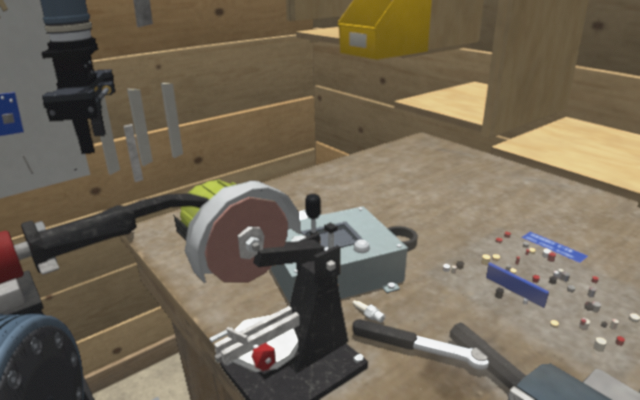

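The top picture shows the knob at about (330,227), the window around (344,218), the round stud at (370,213), which is the far (+x) end, and the square stud at (362,240). The saw stands to the lower right, clear of the approach. Next I fit the yaw from the housing's edges.

```bash
cat > h.py <<'E'
import numpy as np,cv2
from rig import vision
def px2w(c,pts,z):
    k=vision.calibration(c);K=np.array(k['K']);R=np.array(k['R']);t=np.array(k['t'])
    p=(np.array(pts,float)-K[[0,1],2])/K[[0,1],[0,1]]
    u=p.copy()
    for _ in range(10): u=p/(1+k['k1']*(u**2).sum(1,keepdims=True))
    d=np.c_[u,np.ones(len(u))]@R; C=-R.T@t
    return C+d*((z-C[2])/d[:,2])[:,None]
def w2px(c,X):
    k=vision.calibration(c);K=np.array(k['K'])
    return cv2.projectPoints(np.array(X,float),cv2.Rodrigues(np.array(k['R']))[0],np.array(k['t'],float),K,np.array([k['k1'],0,0,0.]))[0][:,0]
E
python3 - <<'E'
from h import *
im=cv2.imread('pics/top0.png')
b=im.astype(int)
m=((b[...,0]-b[...,2]>0)&(b.sum(2)>330)).astype(np.uint8)
m[:150]=0;m[290:]=0;m[:,:280]=0;m[:,400:]=0
m=cv2.morphologyEx(m,cv2.MORPH_OPEN,np.ones((9,9)))
cs=max(cv2.findContours(m,0,2)[0],key=cv2.contourArea)
w=px2w('top',cs[:,0],.07)[:,:2]
r=cv2.minAreaRect((w*1000).astype(np.float32));print(r)
print('round',px2w('top',[[370,213]],.08),'square',px2w('top',[[362,240]],.08),'knob',px2w('top',[[330,225.5]],.147))
yaw=[-.22,-.26,-.3]
for c in (r[0],(560,238)):
  for y in yaw:
    print(c,y,[np.round(np.array(c)+[np.cos(y)*30+np.sin(y)*55,np.sin(y)*30-np.cos(y)*55],1)])
big=cv2.resize(im[150:290,270:410],None,fx=4,fy=4,interpolation=2)
q=w2px('top',np.c_[cv2.boxPoints(r)/1000,np.full(4,.07)])
cv2.polylines(big,[((q-[270,150])*4).astype(int)],True,(0,0,255))
cv2.imwrite('pics/c.png',big)
E
```

```text
((557.4330444335938, 234.22491455078125), (173.05059814453125, 205.4298858642578), 73.2588119506836)
round [[0.57041951 0.17182547 0.08      ]] square [[0.51233085 0.18972336 0.08      ]] knob [[0.53790616 0.26258753 0.147     ]]
(557.4330444335938, 234.22491455078125) -0.22 [array([574.7, 174. ])]
(557.4330444335938, 234.22491455078125) -0.26 [array([572.3, 173.4])]
(557.4330444335938, 234.22491455078125) -0.3 [array([569.8, 172.8])]
(560, 238) -0.22 [array([577.3, 177.8])]
(560, 238) -0.26 [array([574.9, 177.1])]
(560, 238) -0.3 [array([572.4, 176.6])]
```

View pics/c.png

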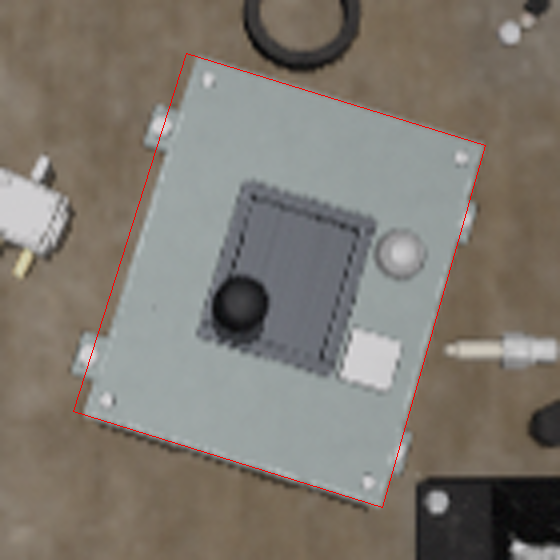

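The outline agrees: yaw about -16.9°, centre about (0.5575, 0.233), knob at about selector (-27, +22). I now move above the knob and line up the closing axis.

Emit:
{"fn": "apply_moves", "kwargs": {"series": [{"offset":[4.35,-4.95,0],"rot":[0,0,1.5]},{"offset":[7.2,-8.2,0],"rot":[0,0,3]},{"offset":[10,-11.5,0],"rot":[0,0,4.5]},{"offset":[13,-14.8,0],"rot":[0,0,6]},{"offset":[16,-18.2,0],"rot":[0,0,7]},{"offset":[19,-21.7,0],"rot":[0,0,8]},{"offset":[22,-25.1,0],"rot":[0,0,9.4]},{"offset":[24.5,-28,0],"rot":[0,0,9.4]},{"offset":[26,-29.7,0],"rot":[0,0,9.4]},{"offset":[26,-29.7,0],"rot":[0,0,9.4]},{"offset":[26,-29.7,-3],"rot":[0,0,9.4]},{"offset":[26,-29.7,-3],"rot":[0,0,9.4]},{"offset":[26,-29.7,-3],"rot":[0,0,9.4]}], "hand": 1}}

```text
time: 2.1
position: [0.5355, 0.264, 0.181]
tool_rot: [0.146, 0.989, -0.0, -0.001]
ft_force: [0.7, 0.7, 0.4]
grip_width: 0.0871
grip_force: 0.0
```

```bash
python3 - <<'E'
from rig import get_obs,nets
from h import *
o=get_obs();print(o['time'],o['position'],o['tool_rot'],o['ft_force'])
for c in ('wrist','top'):
    im=vision.camera(c);cv2.imwrite(f'pics/{c}1.png',im[:,:,::-1])
    for q in ('lever_knob','round_stud'): print(c,q,[(np.round(d['centre'],4).tolist(),round(d['conf'],2)) for d in nets.spot_point(c,q)[:2]])
E
```

```text
2.1 [0.53554567 0.26397743 0.18095135] [ 1.46322475e-01  9.89236321e-01 -3.22738072e-04 -1.06324366e-03] [0.74249944 0.69055589 0.3637311 ]
wrist lever_knob [([0.5406, 0.267, 0.1252], 0.79), ([0.5558, 0.2337, -0.0003], 0.64)]
wrist round_stud [([0.5739, 0.1749, 0.0697], 0.65)]
top lever_knob []
top round_stud []
```

View pics/wrist1.png

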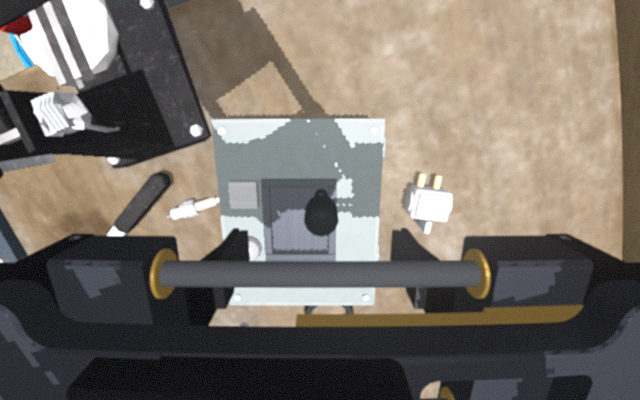

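The wrist view shows the knob at (321,215), centred between the fingers (about 245 to 395), with the housing square to the gripper. I descend and grip.

Emit:
{"fn": "apply_moves", "kwargs": {"series": [{"offset":[0.25,0,-2.5],"rot":[0,0,0]},{"offset":[0.25,0,-5],"rot":[0,0,0]},{"offset":[0.25,0,-5],"rot":[0,0,0]}]}}

```text
time: 2.7
position: [0.5368, 0.2627, 0.1287]
tool_rot: [0.147, 0.989, -0.001, -0.003]
ft_force: [-1.1, -0.2, 0.1]
grip_width: 0.0872
grip_force: 0.0
```

Emit:
{"fn": "apply_moves", "kwargs": {"series": [{"offset":[0,0,0],"rot":[0,0,0]},{"offset":[0,0,0],"rot":[0,0,0]},{"offset":[0,0,0],"rot":[0,0,0]},{"offset":[0,0,0],"rot":[0,0,0]},{"offset":[0,0,0],"rot":[0,0,0]},{"offset":[0,0,0],"rot":[0,0,0]},{"offset":[0,0,0],"rot":[0,0,0]}], "hand": 0, "newtons": 25}}

```text
time: 3.4
position: [0.5393, 0.2634, 0.1314]
tool_rot: [0.147, 0.989, 0.0, 0.0]
ft_force: [-0.7, -0.2, 0.2]
grip_width: 0.0391
grip_force: 0.0
```

Emit:
{"fn": "apply_moves", "kwargs": {"series": [{"offset":[0,0,0],"rot":[0,0,0]},{"offset":[0,0,0],"rot":[0,0,0]},{"offset":[0,0,0],"rot":[0,0,0]},{"offset":[0,0,0],"rot":[0,0,0]}]}}

```text
time: 3.8
position: [0.5393, 0.2635, 0.131]
tool_rot: [0.147, 0.989, 0.0, -0.0]
ft_force: [0.4, 0.9, -1.4]
grip_width: 0.0213
grip_force: 21.2
```

The width of 21 mm is narrower than the 28 mm knob, so I check the picture.

```bash
python3 - <<'E'
from rig import get_obs,nets
from h import *
im=vision.camera('wrist')[:,:,::-1];
im2=vision.camera('scene')[:,:,::-1]
a=cv2.resize(im[100:340,180:460],(560,480));b=cv2.resize(im2[150:300,240:440],(533,400))[:, :240*1]
cv2.imwrite('pics/g.png',a)
cv2.imwrite('pics/s2.png',cv2.resize(im2[120:300,200:440],(720,540),interpolation=2))
o=get_obs();print(o['time'],o['position'],o['grip_width'],o['grip_force'],o['ft_force'],o['moment'])
E
```

```text
3.9 [0.53920965 0.26345473 0.1309575 ] 0.021497291124011213 21.118374379584566 [ 0.55294473  1.17214055 -2.33752183] [ 0.170516   -0.14189528 -0.01953444]
```

View pics/g.png

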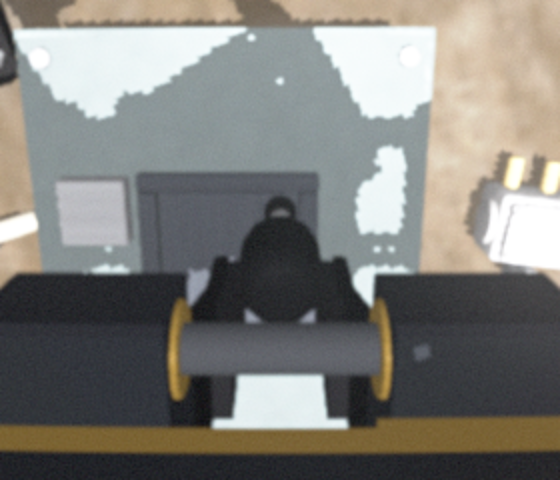

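View pics/s2.png

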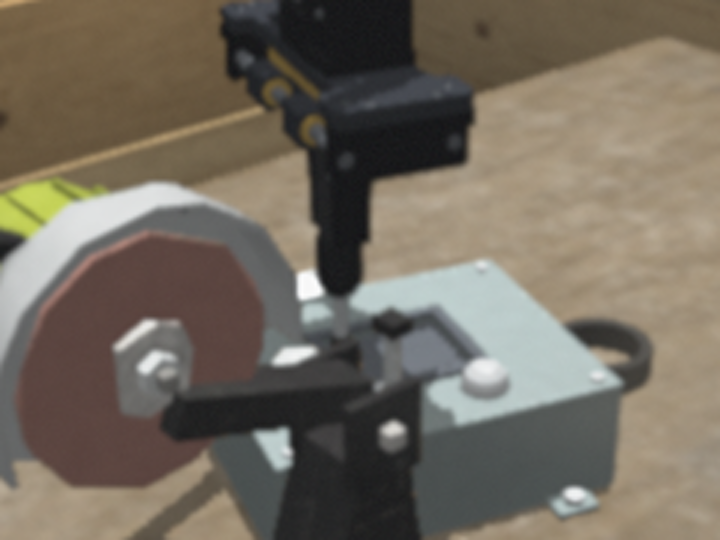

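```bash
python3 - <<'E'
from rig import get_obs,nets
from h import *
vision.camera('wrist')
print([(np.round(d['centre'],4).tolist(),round(d['conf'],2)) for q in ('lever_knob','round_stud','selector') for d in nets.spot_point('wrist',q)[:2]])
print(px2w('wrist',[[320,203]],.075), px2w('wrist',[[320,203]],.085))
k=vision.calibration('wrist');R=np.array(k['R']);print(-R.T@np.array(k['t']))
# project knob rims for axis hypotheses
x=np.array([.957,-.291]);y=np.array([.291,.957]);c=np.array([.5575,.233])
th=np.linspace(0,2*np.pi,60)
for lx in (-30,-26,-22):
  p=c+x*lx/1000+y*.022
  for z in (.104,.147):
    w=np.c_[p[0]+.014*np.cos(th),p[1]+.014*np.sin(th),np.full(60,z)]
    q=w2px('wrist',w);q=(q-[180,100])*2
    print(lx,p.round(4),z,q.min(0).round(),q.max(0).round())
E
```

```text
[([0.5405, 0.2688, 0.1211], 0.64), ([0.5228, 0.104, 0.0021], 0.73), ([0.51, 0.1912, 0.0726], 0.25)]
[[0.5328044  0.26629448 0.075     ]] [[0.52993945 0.26715397 0.085     ]]
[0.46736566 0.28592636 0.30341163]
-30 [0.5352 0.2628] 0.104 [235. 201.] [311. 273.]
-30 [0.5352 0.2628] 0.147 [224. 242.] [319. 329.]
-26 [0.539  0.2616] 0.104 [235. 211.] [311. 283.]
-26 [0.539  0.2616] 0.147 [224. 255.] [318. 341.]
-22 [0.5428 0.2605] 0.104 [235. 222.] [311. 292.]
-22 [0.5428 0.2605] 0.147 [224. 268.] [318. 353.]
```

The knob projects right at the pads, so the grip is sound. I shift 4 mm along the lane, then press lightly to the right.

Emit:
{"fn": "apply_moves", "kwargs": {"series": [{"offset":[0.2,-0.06,0],"rot":[0,0,0]},{"offset":[0.38,-0.12,0],"rot":[0,0,0]},{"offset":[0.38,-0.12,0],"rot":[0,0,0]}]}}

```text
time: 4.4
position: [0.5429, 0.2621, 0.131]
tool_rot: [0.147, 0.989, -0.0, -0.0]
ft_force: [-0.6, 1.1, -3.7]
grip_width: 0.0215
grip_force: 20.9
```

Emit:
{"fn": "apply_moves", "kwargs": {"series": [{"offset":[-0.03,-0.1,0],"rot":[0,0,0]},{"offset":[-0.06,-0.19,0],"rot":[0,0,0]},{"offset":[-0.06,-0.19,0],"rot":[0,0,0]}]}}

```text
time: 4.7
position: [0.5425, 0.2607, 0.1311]
tool_rot: [0.147, 0.989, 0.001, 0.0]
ft_force: [0.4, 3.3, -6.1]
grip_width: 0.0217
grip_force: 20.4
```

Emit:
{"fn": "apply_moves", "kwargs": {"series": [{"offset":[-0.03,-0.1,0],"rot":[0,0,0]},{"offset":[-0.06,-0.19,0],"rot":[0,0,0]},{"offset":[-0.06,-0.19,0],"rot":[0,0,0]}]}}

```text
time: 5.0
position: [0.5424, 0.2604, 0.1311]
tool_rot: [0.147, 0.989, 0.002, 0.001]
ft_force: [1.3, 8.2, -7.6]
grip_width: 0.0214
grip_force: 20.0
```

The wall gives about 4 N/mm of overshoot, so the arm is compliant. I slide along the partition under light preload.

Emit:
{"fn": "apply_moves", "kwargs": {"series": [{"offset":[0.1,-0.03,0],"rot":[0,0,0]},{"offset":[0.19,-0.06,0],"rot":[0,0,0]},{"offset":[0.29,-0.09,0],"rot":[0,0,0]},{"offset":[0.38,-0.12,0],"rot":[0,0,0]},{"offset":[0.38,-0.12,0],"rot":[0,0,0]}]}}

```text
time: 5.5
position: [0.5441, 0.2599, 0.1311]
tool_rot: [0.147, 0.989, 0.002, -0.002]
ft_force: [-2.7, 9.2, -4.9]
grip_width: 0.0212
grip_force: 20.6
```

Emit:
{"fn": "apply_moves", "kwargs": {"series": [{"offset":[0.1,-0.03,0],"rot":[0,0,0]},{"offset":[0.19,-0.06,0],"rot":[0,0,0]},{"offset":[0.29,-0.09,0],"rot":[0,0,0]},{"offset":[0.29,-0.09,0],"rot":[0,0,0]}]}}

```text
time: 5.9
position: [0.5469, 0.259, 0.1311]
tool_rot: [0.147, 0.989, 0.002, -0.002]
ft_force: [-3.6, 9.5, -4.1]
grip_width: 0.0213
grip_force: 20.7
```

Emit:
{"fn": "apply_moves", "kwargs": {"series": [{"offset":[0.1,-0.03,0],"rot":[0,0,0]},{"offset":[0.19,-0.06,0],"rot":[0,0,0]},{"offset":[0.29,-0.09,0],"rot":[0,0,0]},{"offset":[0.29,-0.09,0],"rot":[0,0,0]}]}}

```text
time: 6.3
position: [0.5498, 0.2581, 0.1311]
tool_rot: [0.147, 0.989, 0.002, -0.002]
ft_force: [-2.7, 9.4, -3.7]
grip_width: 0.0216
grip_force: 20.7
```

Emit:
{"fn": "apply_moves", "kwargs": {"series": [{"offset":[0.1,-0.03,0],"rot":[0,0,0]},{"offset":[0.19,-0.06,0],"rot":[0,0,0]},{"offset":[0.29,-0.09,0],"rot":[0,0,0]},{"offset":[0.29,-0.09,0],"rot":[0,0,0]}]}}

```text
time: 6.7
position: [0.5527, 0.2573, 0.1311]
tool_rot: [0.147, 0.989, 0.002, -0.002]
ft_force: [-3.1, 8.9, -4.8]
grip_width: 0.0213
grip_force: 20.7
```

Emit:
{"fn": "apply_moves", "kwargs": {"series": [{"offset":[0.1,-0.03,0],"rot":[0,0,0]},{"offset":[0.19,-0.06,0],"rot":[0,0,0]},{"offset":[0.29,-0.09,0],"rot":[0,0,0]},{"offset":[0.29,-0.09,0],"rot":[0,0,0]}]}}

```text
time: 7.1
position: [0.5572, 0.2539, 0.1311]
tool_rot: [0.147, 0.989, -0.0, 0.0]
ft_force: [0.0, 1.9, -5.8]
grip_width: 0.0215
grip_force: 20.4
```

The push fell away: the gap is at about selector x = -6.4. I push on to the right.

Emit:
{"fn": "apply_moves", "kwargs": {"series": [{"offset":[-0.06,-0.19,0],"rot":[0,0,0]},{"offset":[-0.12,-0.38,0],"rot":[0,0,0]},{"offset":[-0.17,-0.57,0],"rot":[0,0,0]},{"offset":[-0.17,-0.57,0],"rot":[0,0,0]}]}}

```text
time: 7.5
position: [0.5557, 0.247, 0.1311]
tool_rot: [0.147, 0.989, -0.0, 0.0]
ft_force: [2.6, 1.1, -7.3]
grip_width: 0.0215
grip_force: 20.0
```

Emit:
{"fn": "apply_moves", "kwargs": {"series": [{"offset":[-0.06,-0.2,0],"rot":[0,0,0]},{"offset":[-0.12,-0.4,0],"rot":[0,0,0]},{"offset":[-0.18,-0.6,0],"rot":[0,0,0]},{"offset":[-0.24,-0.8,0],"rot":[0,0,0]},{"offset":[-0.3,-1.0,0],"rot":[0,0,0]},{"offset":[-0.33,-1.1,0],"rot":[0,0,0]},{"offset":[-0.33,-1.1,0],"rot":[0,0,0]}]}}

```text
time: 8.2
position: [0.5518, 0.2363, 0.1312]
tool_rot: [0.147, 0.989, -0.0, -0.0]
ft_force: [1.4, 0.1, -7.1]
grip_width: 0.0215
grip_force: 19.9
```

The lever is in the middle lane (estimated y offset about 0). I move ahead 8 mm, then press right and slide again.

Emit:
{"fn": "apply_moves", "kwargs": {"series": [{"offset":[0.19,-0.06,0],"rot":[0,0,0]},{"offset":[0.38,-0.12,0],"rot":[0,0,0]},{"offset":[0.57,-0.17,0],"rot":[0,0,0]},{"offset":[0.77,-0.23,0],"rot":[0,0,0]},{"offset":[0.77,-0.23,0],"rot":[0,0,0]},{"offset":[0.74,-0.33,0],"rot":[0,0,0]},{"offset":[0.71,-0.42,0],"rot":[0,0,0]},{"offset":[0.67,-0.56,0],"rot":[0,0,0]},{"offset":[0.67,-0.56,0],"rot":[0,0,0]}]}}

```text
time: 9.1
position: [0.5595, 0.2325, 0.1313]
tool_rot: [0.147, 0.989, 0.001, 0.001]
ft_force: [1.1, 5.5, -9.3]
grip_width: 0.0212
grip_force: 19.6
```

Emit:
{"fn": "apply_moves", "kwargs": {"series": [{"offset":[0.1,-0.03,0],"rot":[0,0,0]},{"offset":[0.19,-0.06,0],"rot":[0,0,0]},{"offset":[0.29,-0.09,0],"rot":[0,0,0]},{"offset":[0.29,-0.09,0],"rot":[0,0,0]}]}}

```text
time: 9.5
position: [0.5608, 0.2321, 0.1312]
tool_rot: [0.147, 0.989, 0.001, -0.001]
ft_force: [-1.8, 5.9, -5.9]
grip_width: 0.0213
grip_force: 20.0
```

Emit:
{"fn": "apply_moves", "kwargs": {"series": [{"offset":[0.1,-0.03,0],"rot":[0,0,0]},{"offset":[0.19,-0.06,0],"rot":[0,0,0]},{"offset":[0.29,-0.09,0],"rot":[0,0,0]},{"offset":[0.29,-0.09,0],"rot":[0,0,0]}]}}

```text
time: 9.9
position: [0.5637, 0.2312, 0.1312]
tool_rot: [0.147, 0.989, 0.001, -0.001]
ft_force: [-2.1, 5.8, -6.6]
grip_width: 0.0211
grip_force: 20.1
```

Emit:
{"fn": "apply_moves", "kwargs": {"series": [{"offset":[0.1,-0.03,0],"rot":[0,0,0]},{"offset":[0.19,-0.06,0],"rot":[0,0,0]},{"offset":[0.29,-0.09,0],"rot":[0,0,0]},{"offset":[0.29,-0.09,0],"rot":[0,0,0]}]}}

```text
time: 10.3
position: [0.5666, 0.2303, 0.1312]
tool_rot: [0.147, 0.989, 0.001, -0.001]
ft_force: [-1.6, 5.6, -7.0]
grip_width: 0.0217
grip_force: 20.1
```

Emit:
{"fn": "apply_moves", "kwargs": {"series": [{"offset":[0.1,-0.03,0],"rot":[0,0,0]},{"offset":[0.19,-0.06,0],"rot":[0,0,0]},{"offset":[0.29,-0.09,0],"rot":[0,0,0]},{"offset":[0.29,-0.09,0],"rot":[0,0,0]}]}}

```text
time: 10.7
position: [0.5704, 0.2273, 0.1312]
tool_rot: [0.147, 0.989, -0.0, -0.0]
ft_force: [-1.1, 1.5, -6.6]
grip_width: 0.0215
grip_force: 20.1
```

The second gap is at about x = +14. I push through it in two stages.

Emit:
{"fn": "apply_moves", "kwargs": {"series": [{"offset":[-0.06,-0.19,0],"rot":[0,0,0]},{"offset":[-0.12,-0.38,0],"rot":[0,0,0]},{"offset":[-0.17,-0.57,0],"rot":[0,0,0]},{"offset":[-0.17,-0.57,0],"rot":[0,0,0]}]}}

```text
time: 11.1
position: [0.5691, 0.2214, 0.1313]
tool_rot: [0.147, 0.989, -0.0, 0.0]
ft_force: [0.2, 0.8, -7.9]
grip_width: 0.0215
grip_force: 19.8
```

Emit:
{"fn": "apply_moves", "kwargs": {"series": [{"offset":[-0.06,-0.2,0],"rot":[0,0,0]},{"offset":[-0.12,-0.4,0],"rot":[0,0,0]},{"offset":[-0.18,-0.6,0],"rot":[0,0,0]},{"offset":[-0.24,-0.8,0],"rot":[0,0,0]},{"offset":[-0.3,-1.0,0],"rot":[0,0,0]},{"offset":[-0.37,-1.24,0],"rot":[0,0,0]},{"offset":[-0.37,-1.24,0],"rot":[0,0,0]}]}}

```text
time: 11.8
position: [0.565, 0.2089, 0.1313]
tool_rot: [0.147, 0.989, -0.0, -0.0]
ft_force: [1.8, -2.2, -7.7]
grip_width: 0.0218
grip_force: 19.8
```

It is in the right lane. I now drive it forward to the far stop beside the round stud.

Emit:
{"fn": "apply_moves", "kwargs": {"series": [{"offset":[0.29,-0.09,0],"rot":[0,0,0]},{"offset":[0.57,-0.17,0],"rot":[0,0,0]},{"offset":[0.86,-0.26,0],"rot":[0,0,0]},{"offset":[1.15,-0.35,0],"rot":[0,0,0]},{"offset":[1.34,-0.41,0],"rot":[0,0,0]},{"offset":[1.53,-0.47,0],"rot":[0,0,0]},{"offset":[1.72,-0.52,0],"rot":[0,0,0]},{"offset":[1.72,-0.52,0],"rot":[0,0,0]}]}}

```text
time: 12.6
position: [0.5805, 0.2047, 0.1311]
tool_rot: [0.147, 0.989, -0.0, -0.002]
ft_force: [-5.1, -0.2, -1.7]
grip_width: 0.0209
grip_force: 21.1
```

It meets the stop at about x = +30 with 5 N. I release and rise.

Emit:
{"fn": "apply_moves", "kwargs": {"series": [{"offset":[0,0,0],"rot":[0,0,0]},{"offset":[0,0,0],"rot":[0,0,0]},{"offset":[0,0,0],"rot":[0,0,0]},{"offset":[0,0,0],"rot":[0,0,0]},{"offset":[0,0,0],"rot":[0,0,0]},{"offset":[0,0,0],"rot":[0,0,0]}], "hand": 1}}

```text
time: 13.2
position: [0.5828, 0.2044, 0.1315]
tool_rot: [0.147, 0.989, 0.0, 0.0]
ft_force: [0.5, 0.1, 0.4]
grip_width: 0.0611
grip_force: 0.0
```

Emit:
{"fn": "apply_moves", "kwargs": {"series": [{"offset":[0,0,2],"rot":[0,0,0]},{"offset":[0,0,5],"rot":[0,0,0]},{"offset":[0,0,9],"rot":[0,0,0]},{"offset":[-2,5,9],"rot":[0,0,0]},{"offset":[-4,10,9],"rot":[0,0,0]},{"offset":[-6,14,9],"rot":[0,0,0]},{"offset":[-8,18,9],"rot":[0,0,0]},{"offset":[-8,18,9],"rot":[0,0,0]},{"offset":[-8,18,9],"rot":[0,0,0]}]}}

```text
time: 14.1
position: [0.5017, 0.3853, 0.2212]
tool_rot: [0.145, 0.989, -0.0, 0.0]
ft_force: [0.5, -0.1, -0.1]
grip_width: 0.087
grip_force: 0.0
```

```bash
python3 - <<'E'
from rig import get_obs,nets
from h import *
o=get_obs();print(o['time'],o['position'],o['ft_force'],o['grip_width'])
im=vision.camera('top')[:,:,::-1]
print([(q,np.round(d['centre'],4).tolist(),round(d['conf'],2)) for q in ('lever_knob','round_stud') for d in nets.spot_point('top',q)[:2]])
cv2.imwrite('pics/end.png',cv2.resize(im[150:290,250:410],None,fx=4,fy=4,interpolation=2))
E
```

```text
14.1 [0.50169158 0.38525674 0.22118126] [ 0.52745891 -0.12320333 -0.1107871 ] 0.08704114152790908
[('lever_knob', [0.5775, 0.2017, 0.1269], 0.87), ('lever_knob', [0.5702, 0.2575, 0.0692], 0.67), ('round_stud', [0.5725, 0.1735, 0.0674], 0.49)]
```

View pics/end.png

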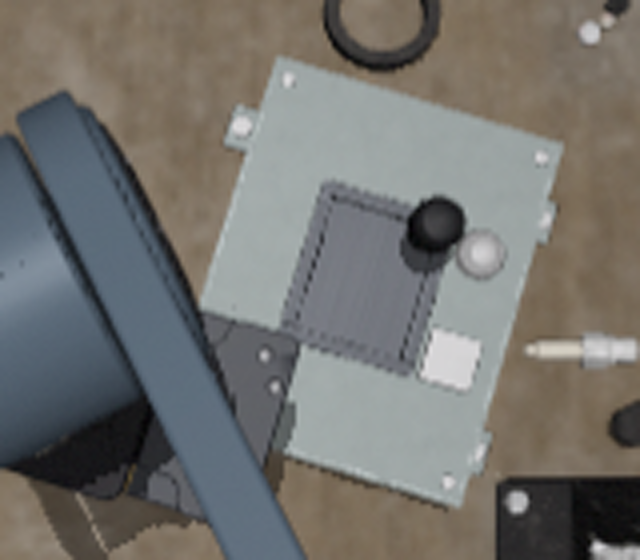

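The picture shows the knob at about (435,224), in the far right corner beside the round stud at (480,252), with the loose parts untouched and the gripper clear. That agrees with the 5 N stop felt at x = +30.

```bash
python3 -c "from rig import hand_in;print(hand_in())"
```

```text
the job is handed in; nothing more can be done
None
```

I shifted the lever through both gaps, found by feel at about x = -6 and +14 mm with under 10 N sideways, and parked it against the far stop by the round stud; I let go and handed in at about 14 s, but no verdict was shown.

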